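# Work a strut rail in behind the bay post

### The arm

A 6-joint arm with a two-finger parallel gripper is mounted at the origin on the work surface. World frame = base frame: x ahead of the robot, y to its left, z up, the work surface at z = 0. Lengths are in m, angles in rad, forces in N, time in s.
With the tool pointing down it reaches from about 0.225 to 0.875 m from the base axis. Payload 3.4 kg.
Tool frame: the origin (TCP) lies between the finger pads; the fingertips stand 8 mm ahead of it and the grasp point (between the pads) lies 11 mm behind it; z points along the fingers, y is the line along which they close (so a half turn about z gives the same grasp; the last joint's range is limited). The gripper opens to 85 mm and grips with 20 to 120 N. Pads are 22 mm wide; open, the fingers measure 114 mm over their backs; the gripper's body (76 mm by 85 mm) begins 54 mm behind the grasp point. The pads swing forward as they close: fully open they stand 13 mm farther back than shut.
Start: joints at [0.988, 0.276, 1.505, -0, 1.361, -0.121], TCP at [0.256, 0.515, 0.239] pointing down, gripper open.
Joint ranges: [-2.89, 2.89], [-0.75, 2.08], [0.22, 2.7], [-1.18, 4.32], [0.11, 2.71], [-2.7, 2.7]. Speed limits (rad/s): [2.57, 2.57, 3.14, 3.14, 3.14, 3.14].

### API

Orientations are given as a unit quaternion [w, x, y, z].
In Python, from rig import manip, optics, finder gives the robot as it stands.
- The arm moves only by the tool servo_tool, never from a script. Its argument "increments" is a list of rows, each a list of 7 numbers: the shift along the tool's x, y, z in cm, then the turn, a rotation vector about the tool's x, y, z in degrees, then the closure, from -1 (fully open) to 1 (shut). In form: [[x, y, z, rx, ry, rz, gripper], ...]. A call has exactly 5 rows; each row shifts and turns the commanded pose from where the row before left it, along the tool's axes as they then stand; what a row does not reach is not made up. A row lasts 1/10 s, in which the tool goes at most 50 mm and 8.59 degrees, less where a joint would pass 70% of its speed; a pose out of reach is approached as far as the arm can. A call is refused whole if a number of a shift passes 5 or a number of a turn 8.59, either way. A call with a gripper value outside its range is refused whole. The fingers move at their own pace and stop on an object; "squeeze" is the grip in N (left out, the last holds). Time passes only in rows, so rows that do not move let the fingers close, or fill a call up. It gives the time, the measured TCP pose, the force, the opening and the grip force at its end, in the units of the state.
- manip.get_state(): the state, without advancing time (a new reading comes with each control period).
- optics.get_image(name): name is "side" or "top" or "wrist"; returns the picture (384x512x3 uint8, red, green, blue); there is no depth.
- optics.get_calibration(name): a dict with "fov_y" (degrees; the focal length in pixels is half the picture's height over the tangent of half this angle, whatever the lens; pixels are square), "cx", "cy" (the principal point, pixels), "world_to_cam" (4x4, takes a point from world to camera coordinates). Camera axes: x right, y down, z forward; pixel columns grow to the right and rows downward; lengths in m; the calibration is good to about 2 mm. A picture is of the moment at which its call begins: read the wrist's pose just before it. get_calibration takes no time and is no camera call; for the wrist camera it gives the pose at the moment of the call.
- manip.sign_off(): hands the job in; it is judged then, once.
Trained networks look in the newest picture that a camera, given by its name, has taken for a name from the list of things; names that differ only in an ending like _2 or _b are one class to them, and where a whole thing is asked for, a point or a joint stands for the part that bears it (a point fixed in the world has none). Each returns a list of dicts, best first, with "p" (0 to 1); they miss things now and then, are a little off and sometimes report something else, mostly with a low value. They report only what shows in the picture. A call takes as long as a camera call.
- finder.silhouettes(label, camera): "region" (384x512 bool, what is visible of it) and "box" ([centre column, centre row, width, height] in pixels, round what is visible of it).
- finder.tip_of(label, camera): "at" ([column, row] in pixels: a listed point, or the origin of a listed thing).
The state is a dict: "clock": time; "qpos": joint angles; "qd": joint speeds; "effort": joint torques, N m; "position": TCP position; "ee_rot": TCP orientation; "contact_force": force on the tool from outside, world axes, zero at the start; "moment": the same for the moment, N m; "width": finger opening in m; "gripper_force": force on a finger pad.
Only numpy, scipy, OpenCV 4.12 (cv2) and the standard library are available. Lean on these libraries where they do the work, as an engineer would, in place of code of your own. Each camera call takes 0.05 s, during which the arm holds its last target. There are 200 camera calls.

### The job

Put the loose length of strut rail away in the open timber bay: push one end in past the post first, work it in behind the post, then push the other end in, until the whole rail lies between the side boards, behind the post and flat along the back board. Only push it over the bench with the fingers, never lift it, and do not shift the fittings, spanner or carton around it. Finish with the hand clear of everything.

Things in the scene. Friction and masses are not known exactly. Their poses are not given: they have to be found in the camera images.
- rail: length of galvanised slotted strut channel with grey plastic end caps, 300 mm long, 41 mm wide, 41 mm high, 0.4 to 0.75 kg, lying on the bench in front of the bay, towards its right. Its sides and ends are flat. Origin: middle of its underside; y along its length (at the start to the left, within 0.25 rad of the bay's y), z up
- end_left (a point): middle of the end face of the rail that is on the left at the start (150 mm from the middle along the rail's +y, 20.5 mm up)
- end_right (a point): middle of the end face of the rail that is on the right at the start (150 mm from the middle along the rail's -y, 20.5 mm up)
- bay: open bay of timber boards 18 mm thick, 60 mm high, fixed to the bench, which is its floor (no sill). Origin: on the bench, mid-way between the front ends of the side boards; x points into the bay, y to the left. Inner faces of the side boards: y = +180 and -180 mm, from x = 0 to the back board, whose inner face is at x = 115 mm. The front is open but for the post
- bay_back (a point): foot of the back board's inner face, midway along it (bay x = 115 mm, y = 0). Behind this 60 mm high board the fixture goes on for 168 mm with a trough of copper pipes, up to 60 mm high, no part of the job
- post: fixed stub of galvanised pipe, 34 mm in diameter, with a 42 mm cap from 52 to 75 mm up, in the bay's front left of its middle (bay x = 17 mm, y between 60 and 95 mm). It leaves 81 mm between itself and the back board; the mouth to its right is narrower than the rail is long. Origin: centre of its foot; axes parallel to the bay's
- valve_blue: ball valve with a blue lever, 66 mm long, lever reaching 92 mm from its middle, 57 mm high, lying in front of the bay's left side board; to be left alone; origin: on its underside, near its middle
- valve_red: ball valve with a red lever, 66 mm long, 57 mm high, lying to the left of the bay; to be left alone; origin: on its underside, near its middle
- tee: brass pipe tee, 70 x 54 x 36 mm, lying to the left of the bay; to be left alone; origin: on its underside, near its middle
- gate_valve: brass gate valve with a red handwheel of 61 mm across on top, 64 mm long, 74 mm high, standing to the right of the bay; to be left alone; origin: on its underside, near its middle
- elbow: brass elbow, 61 x 36 x 53 mm, standing on the bench to the left of the rail; to be left alone; origin: on its underside, near its middle
- spanner: steel spanner, 200 mm long, lying at the left; to be left alone; origin: on its underside, near its middle
- carton: small cardboard carton, 110 x 150 x 60 mm, at the right; to be left alone; origin: on its underside, near its middle

How it is judged:
On the way:
1. one end of the rail is in behind the post while the other end is still outside the bay or just at its mouth (((x of end_left in the frame of bay above 0.045 m and y of end_left in the frame of post above -0.017 m and x of end_right in the frame of bay below 0.03 m) or (x of end_right in the frame of bay above 0.045 m and y of end_right in the frame of post above -0.017 m and x of end_left in the frame of bay below 0.03 m))).
At the end, for the whole second after the job is handed in: the rail rests flat on the bench inside the bay, both ends between the side boards and within about 14 mm of touching the back board along its whole length, and is still (x of each of rail, end_left, end_right in the frame of bay above 0.0805 m and y of end_left in the frame of bay between -0.184 and 0.184 m and y of end_right in the frame of bay between -0.184 and 0.184 m and height (world z) of rail below 0.006 m and angle between rail's own z axis and vertical below 0.06 rad and linear speed of rail below 0.01 m/s and angular speed of rail below 0.05 rad/s).
It fails at once if the rail is lifted or tipped off the bench (more than 12 mm or 0.15 rad) (height (world z) of rail above 0.012 m or angle between rail's own z axis and vertical above 0.15 rad).
It fails at once if a fitting, the spanner or the carton is shifted by more than 20 mm (distance of any of valve_blue, valve_red, tee, gate_valve, elbow, spanner, carton from where it was at the start of the episode above 0.02 m).
It also fails if it takes over 72 s, if anything falls off the work surface, if the arm or the gripper's body presses on something with over 40 N, if the wrist force passes 120 N, or if a joint passes its speed limit or range.

## Working session

There is one attempt and no reset: what is moved stays moved. The work goes in short steps, Python scripts to look and compute and a tool call to move; the robot and the scene stay as the last step left them, time stands still between calls to the robot, and variables do not carry over. Pictures are saved under pics/ and viewed, at most 10 in all, crops included, and the job is handed in when it is done.

Besides the shell and the picture viewer there is one more tool, called after ">>>" as a command line: name --pt "numbers of a row" for each row, then --argument value for the rest. servo_tool: Moves the arm, as the interface text tells. Its arguments: {"type":"object","properties":{"increments":{"type":"array","items":{"type":"array","items":{"type":"number"}}},"squeeze":{"type":"number"}},"required":["increments"]}

```bash
ls; mkdir -p pics; cat > h.py <<'E'
import numpy as np, cv2
from rig import manip, optics, finder
def ray(cam,px,z):
    c=optics.get_calibration(cam); f=192/np.tan(np.radians(c['fov_y'])/2)
    T=np.linalg.inv(np.array(c['world_to_cam'])); d=T[:3,:3]@np.array([(px[0]-c['cx'])/f,(px[1]-c['cy'])/f,1]); o=T[:3,3]
    return (o+d*(z-o[2])/d[2]).round(4)
def proj(cam,p):
    c=optics.get_calibration(cam); f=192/np.tan(np.radians(c['fov_y'])/2)
    q=np.array(c['world_to_cam'])@np.append(p,1); return [f*q[0]/q[2]+c['cx'],f*q[1]/q[2]+c['cy']]
def snap(cam,fn): 
    im=optics.get_image(cam); cv2.imwrite('pics/'+fn,im[:,:,::-1]); return im
E
python3 - <<'E'
from h import *
print({k:np.round(v,3).tolist() for k,v in manip.get_state().items()})
a=snap('top','a.png');b=snap('side','b.png')
cv2.imwrite('pics/ab.png',np.vstack([cv2.resize(a,(400,300)),cv2.resize(b,(400,300))])[:,:,::-1])
cv2.imwrite('pics/top1.png',cv2.resize(a,(800,600))[:,:,::-1])
for n,z in [('end_left',.0205),('end_right',.0205),('bay',0),('bay_back',0),('post',0),('rail',0),('valve_blue',0),('elbow',0),('carton',0),('gate_valve',0)]:
    r=finder.tip_of(n,'top')
    if r: print(n,r[0]['p'],np.round(r[0]['at'],1),ray('top',r[0]['at'],z))
for cam in('top','side'): print(cam,{k:np.round(v,3).tolist() for k,v in optics.get_calibration(cam).items()})
E
```

```text
pics
{'clock': 0.0, 'qpos': [0.988, 0.277, 1.506, -0.0, 1.361, -0.121], 'qd': [0.0, -0.0, 0.001, 0.001, 0.0, -0.001], 'effort': [0.003, -41.677, -24.581, 0.0, 0.011, -0.0], 'position': [0.256, 0.514, 0.238], 'ee_rot': [-0.0, 0.229, 0.973, -0.001], 'contact_force': [0.186, -0.507, -0.247], 'moment': [0.004, -0.04, 0.054], 'gripper_force': 0.0, 'width': 0.085}
end_left 0.72 [231.4 237.8] [0.4371 0.0521 0.0205]
end_right 0.87 [331.6 228.8] [ 0.4675 -0.2498  0.0205]
bay 0.39 [233.3 236.9] [0.439  0.0476 0.    ]
bay_back 0.56 [240.3 154.2] [0.6957 0.0298 0.    ]
post 0.52 [209.3 184.6] [0.5994 0.1246 0.    ]
rail 0.81 [286.2 230.7] [ 0.4598 -0.1145  0.    ]
valve_blue 0.7 [167.  205.5] [0.5331 0.254  0.    ]
elbow 0.75 [203.8 242.3] [0.4215 0.1379 0.    ]
carton 0.72 [407.7 201.7] [ 0.553  -0.4888  0.    ]
gate_valve 0.82 [319.9 172.2] [ 0.6418 -0.2183  0.    ]
top {'fov_y': 54.035, 'cx': 255.443, 'cy': 193.591, 'world_to_cam': [[0.011, -1.0, -0.003, -0.025], [-0.997, -0.011, -0.075, 0.571], [0.075, 0.004, -0.997, 1.123], [0.0, 0.0, 0.0, 1.0]]}
side {'fov_y': 43.362, 'cx': 254.396, 'cy': 189.867, 'world_to_cam': [[0.717, -0.697, 0.014, -0.434], [-0.359, -0.386, -0.85, 0.217], [0.598, 0.604, -0.527, 1.335], [0.0, 0.0, 0.0, 1.0]]}
```

View pics/top1.png

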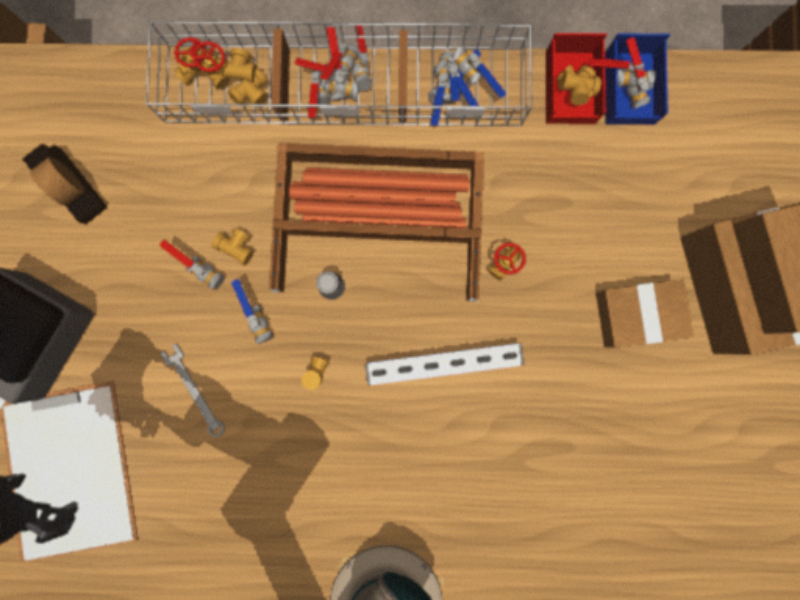

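View pics/b.png

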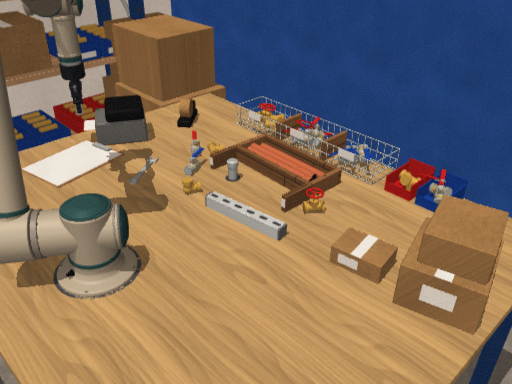

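The top view shows the rail at about (285,231) in 512 px coordinates, tilted. The bay mouth lies above it, the post is at (210,180), the elbow at (202,238) and the blue valve at (163,203). I'll zoom in for the bay corners.

```bash
python3 - <<'E'
from h import *
a=cv2.imread('pics/a.png')[135:255,160:350]
cv2.imwrite('pics/crop.png',cv2.resize(a,None,fx=4,fy=4,interpolation=cv2.INTER_CUBIC))
r=finder.silhouettes('rail','top')[0]; m=r['region'].astype('u1')
print(r['p'],cv2.minAreaRect(cv2.findNonZero(m)),cv2.boxPoints(cv2.minAreaRect(cv2.findNonZero(m))).tolist())
for p in cv2.boxPoints(cv2.minAreaRect(cv2.findNonZero(m))): print(ray('top',p,.03))
r=finder.silhouettes('post','top')[0]; print(r['p'],r['box'], ray('top',r['box'][:2],.04))
E
```

```text
0.78 ((284.07171630859375, 232.53086853027344), (15.748746871948242, 100.97410583496094), 82.303955078125) [[232.9849090576172, 231.488525390625], [333.04949951171875, 217.96630859375], [335.15850830078125, 233.57321166992188], [235.09393310546875, 247.09542846679688]]
[0.4563 0.047  0.03  ]
[ 0.5    -0.2524  0.03  ]
[ 0.4535 -0.2585  0.03  ]
[0.41 0.04 0.03]
0.72 [149.6, 157.7, 25.1, 23.0] [0.675 0.301 0.04 ]
```

View pics/crop.png

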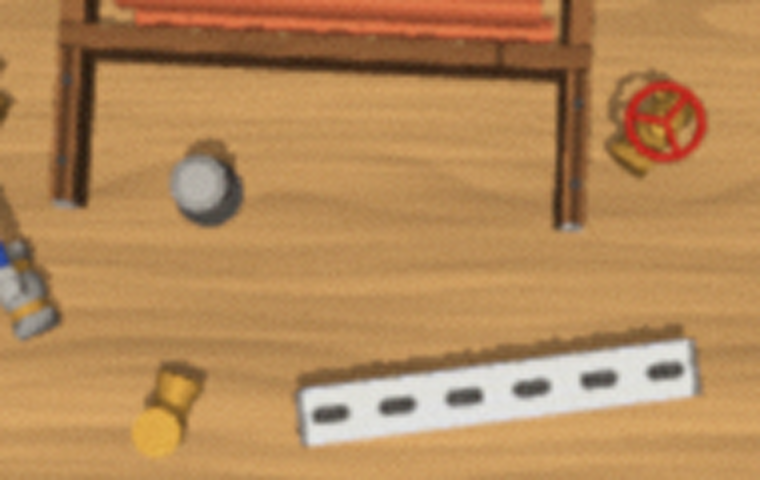

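```bash
python3 - <<'E'
from h import *
f=lambda u,v,z:ray('top',(160+u/4-.4,135+v/4-.4),z)
L=f(66,201,.06);R=f(574,224,.06);print('L',L,'R',R,np.linalg.norm(L-R))
B1=f(95,50,.06);B2=f(560,70,.06);print('back',B1,B2)
P=f(201,184,.075);print('post',P)
yv=(L-R)[:2];yb=(B1-B2)[:2];print('yaw',np.arctan2(-yv[0],yv[1]),np.arctan2(-yb[0],yb[1]))
th=(np.arctan2(-yv[0],yv[1])+np.arctan2(-yb[0],yb[1]))/2
ex=np.array([np.cos(th),np.sin(th)]);ey=np.array([-ex[1],ex[0]])
O=(L+R)[:2]/2; print('O',O,'th',th)
b=lambda p:np.round([(p[:2]-O)@ex,(p[:2]-O)@ey],4)
for n,p in dict(L=L,R=R,B1=B1,B2=B2,P=P).items(): print(n,b(p))
c=[f(u,v,.041) for u,v in [(301,392),(690,340),(697,392),(308,445)]]
for p in c: print(p,b(p))
c=np.array(c);print('len',np.linalg.norm(c[0]-c[1]),np.linalg.norm(c[2]-c[3]),np.linalg.norm(c[0]-c[3]))
m=c.mean(0);print('rail',m,b(m),'angle',[np.arctan2(-(d[0]),d[1]) for d in [(c[0]-c[1]),(c[3]-c[2])]])
for n,u,v,z in [('elbow',175,390,.0),('elbowtop',157,432,.05),('bluelow',37,330,.0),('gate',665,120,.074),('elbowR',205,370,.0)]: print(n,f(u,v,z),b(f(u,v,z)))
E
```

```text
L [0.5918 0.2146 0.06  ] R [ 0.5788 -0.1588  0.06  ] 0.37362623034257114
back [0.7044 0.1961 0.06  ] [ 0.693  -0.1483  0.06  ]
post [0.6038 0.1137 0.075 ]
yaw -0.03480115529663097 -0.03308896386199272
O [0.5853 0.0279] th -0.03394505957931185
L [0.0002 0.1868]
R [-0.0002 -0.1868]
B1 [0.1133 0.1721]
B2 [ 0.1136 -0.1724]
P [0.0156 0.0864]
[0.4534 0.0407 0.041 ] [-0.1323  0.0083]
[ 0.495  -0.2474  0.041 ] [-0.0809 -0.2782]
[ 0.4567 -0.2524  0.041 ] [-0.119  -0.2845]
[0.4145 0.035  0.041 ] [-0.1709  0.0013]
len 0.2910879076842596 0.290481668956924 0.03931539138810656
rail [ 0.4549   -0.106025  0.041   ] [-0.1258 -0.1383] angle [np.float64(0.14340315073012372), np.float64(0.1457918742476104)]
elbow [0.4526 0.1399 0.    ] [-0.1364  0.1074]
elbowtop [0.4233 0.1454 0.05  ] [-0.1659  0.1119]
bluelow [0.4974 0.2473 0.    ] [-0.0953  0.2163]
gate [ 0.6544 -0.2232  0.074 ] [ 0.0776 -0.2486]
elbowR [0.4682 0.1172 0.    ] [-0.1201  0.0853]
```

```bash
cat >> h.py <<'E'
O=np.array([.5853,.0279]);th=-.034
ex=np.array([np.cos(th),np.sin(th)]);ey=np.array([-ex[1],ex[0]])
from scipy.spatial.transform import Rotation as Ro
def b(p): return np.round([(np.array(p)[:2]-O)@ex*1000,(np.array(p)[:2]-O)@ey*1000],1)
def moves(*pts):
    s=manip.get_state();q=s['ee_rot'];R=Ro.from_quat([q[1],q[2],q[3],q[0]]).as_matrix();p=np.array(s['position'])
    print('t',round(s['clock'],2),'at bay',b(p),'z',round(p[2]*1000,1),'F',np.round(s['contact_force'],1),'toolY yaw from bay y',round(np.degrees(np.arctan2(R[:2,1]@ex,R[:2,1]@ey)),1),'w',s['width'])
    print('tool x,y in bay cm',np.round([R[:2,0]@ex,R[:2,0]@ey,R[:2,1]@ex,R[:2,1]@ey],3))
    for x,y,z in pts:
        w=np.append(O+ex*x/1000+ey*y/1000,z/1000);print((x,y,z),'tool cm',np.round(R.T@(w-p)*100,2));p=w
# rail pose from top image: corners of bright top face
def rail(fn=None,cam='top'):
    im=optics.get_image(cam)
    if fn: cv2.imwrite('pics/'+fn,im[:,:,::-1])
    for n in('end_left','end_right'):
        r=finder.tip_of(n,cam); 
        if r: print(n,round(r[0]['p'],2),b(ray(cam,r[0]['at'],.0205)))
    hsv=cv2.cvtColor(im,cv2.COLOR_RGB2HSV);m=((hsv[...,1]<50)&(hsv[...,2]>150)).astype('u1')
    m[:140]=0;m[270:]=0;m[:,:185]=0;m[:,370:]=0
    m=cv2.morphologyEx(m,cv2.MORPH_CLOSE,np.ones((5,5)))
    cs=max(cv2.findContours(m,0,1)[0],key=cv2.contourArea)
    w=np.array([b(ray(cam,p[0],.041)) for p in cs],'f4');box=cv2.minAreaRect(w)
    c=cv2.boxPoints(box);e=sorted([(c[i]+c[(i+1)%4])/2 for i in range(4)],key=lambda v:v[1])
    print('rail box bay centre',np.round(box[0],1),'size',np.round(box[1],1),'R',e[0].round(1),'L',e[3].round(1),'a',round(np.degrees(np.arctan2(*(e[3]-e[0]))),1))
E
python3 - <<'E'
from h import *
moves((-200,-15,238),(-200,-15,25))
rail()
E
```

```text
t 0.7 at bay [-345.4  475.4] z 239.3 F [-0.4 -0.3 -1.3] toolY yaw from bay y 24.5 w 0.08511775711124228
tool x,y in bay cm [-0.91   0.415  0.415  0.91 ]
(-200, -15, 238) tool cm [-33.58 -38.59   0.13]
(-200, -15, 25) tool cm [-0.  -0.  21.3]
end_left 0.79 [-146.4   15.6]
end_right 0.81 [-107.1 -280.6]
rail box bay centre [-125.5 -137.4] size [ 42.6 291.8] R [-100.3 -281.1] L [-150.7    6.3] a -10.0
```

>>> servo_tool --pt "-2.24 -2.57 0 0 0 0 1" --pt "-2.24 -2.57 0 0 0 0 1" --pt "-2.24 -2.57 0 0 0 0 1" --pt "-2.24 -2.57 0 0 0 0 1" --pt "-2.24 -2.57 0 0 0 0 1"

```text
clock: 1.35
position: [0.2994, 0.3486, 0.2394]
ee_rot: [0.0, 0.229, 0.974, 0.0]
contact_force: [0.2, 0.1, 0.6]
width: 0.0125
gripper_force: 0.0
```

>>> servo_tool --pt "-2.24 -2.57 0 0 0 0 1" --pt "-2.24 -2.57 0 0 0 0 1" --pt "-2.24 -2.57 0 0 0 0 1" --pt "-2.24 -2.57 0 0 0 0 1" --pt "-2.24 -2.57 0 0 0 0 1"

```text
clock: 1.85
position: [0.3424, 0.1836, 0.2396]
ee_rot: [0.0, 0.229, 0.973, 0.0]
contact_force: [0.7, 0.1, -0.2]
width: 0.0
gripper_force: 0.0
```

>>> servo_tool --pt "-2.24 -2.57 1 0 0 0 1" --pt "-2.24 -2.57 2 0 0 0 1" --pt "-2.24 -2.57 2.5 0 0 0 1" --pt "-2.24 -2.57 2.5 0 0 0 1" --pt "-2.24 -2.57 2 0 0 0 1"

```text
clock: 2.35
position: [0.3851, 0.0186, 0.1385]
ee_rot: [0.0, 0.229, 0.973, 0.0]
contact_force: [0.4, 0.0, -0.4]
width: 0.0005
gripper_force: 0.0
```

```bash
python3 - <<'E'
from h import *
moves((-200,-15,25),(-60,-40,25))
E
```

```text
t 2.35 at bay [-199.8  -16.1] z 138.5 F [ 0.4  0.  -0.4] toolY yaw from bay y 24.5 w 0.0005181336771778346
tool x,y in bay cm [-0.91   0.415  0.415  0.91 ]
(-200, -15, 25) tool cm [ 0.07  0.09 11.35]
(-60, -40, 25) tool cm [-13.77   3.54   0.  ]
```

>>> servo_tool --pt "0 0 3 0 0 0 1" --pt "0 0 3 0 0 0 1" --pt "0 0 3 0 0 0 1" --pt "0 0 2.3 0 0 0 1" --pt "-0.9 0.4 0 0 0 0 1"

```text
clock: 2.85
position: [0.3914, 0.0199, 0.0241]
ee_rot: [-0.004, 0.229, 0.973, -0.0]
contact_force: [0.2, 0.7, 0.7]
width: 0.0
gripper_force: 0.0
```

>>> servo_tool --pt "-1.4 0.6 0 0 0 0 1" --pt "-1.6 0.7 0 0 0 0 1" --pt "-1.6 0.7 0 0 0 0 1" --pt "-1.6 0.7 0 0 0 0 1" --pt "-0.9 0.4 0 0 0 0 1"

```text
clock: 3.35
position: [0.4749, 0.0156, 0.0275]
ee_rot: [0.001, 0.229, 0.973, 0.0]
contact_force: [-2.2, 0.0, 0.5]
width: 0.0005
gripper_force: 1.5
```

```bash
python3 - <<'E'
from h import *
rail()
moves((-60,-20,25))
E
```

```text
end_left 0.78 [-70.1   7. ]
end_right 0.95 [-115.3 -292. ]
rail box bay centre [ -98.7 -185.2] size [208.4  42.2] R [-112.2 -288.5] L [-85.3 -81.8] a 7.4
t 3.5 at bay [-111.   -16.1] z 27.0 F [-0.3  1.  -0.2] toolY yaw from bay y 24.5 w -6.977226046517746e-05
tool x,y in bay cm [-0.91   0.415  0.415  0.91 ]
(-60, -20, 25) tool cm [-4.8   1.76  0.21]
```

>>> servo_tool --pt "-1.0 0.4 0.0 0 0 0 1" --pt "-1.4 0.6 0 0 0 0 1" --pt "-1.4 0.6 0 0 0 0 1" --pt "-1.2 0.5 0 0 0 0 1" --pt "-0.6 0.3 0 0 0 0 1"

```text
clock: 4.0
position: [0.5343, 0.0119, 0.0264]
ee_rot: [0.0, 0.229, 0.973, -0.0]
contact_force: [-2.5, -0.6, 1.4]
width: -0.0
gripper_force: 1.3
```

>>> servo_tool --pt "0.9 -0.4 0 0 0 0 1" --pt "1.5 -0.6 -1 0 0 0 1" --pt "1.5 -0.6 -2 0 0 0 1" --pt "1.5 -0.6 -2 0 0 0 1" --pt "1.5 -0.6 0 0 0 0 1"

```text
clock: 4.5
position: [0.4599, 0.0179, 0.0785]
ee_rot: [0.003, 0.229, 0.973, 0.001]
contact_force: [1.3, 0.4, -0.7]
width: -0.0003
gripper_force: 0.0
```

```bash
python3 - <<'E'
from h import *
rail()
moves((-120,-170,75))
E
```

```text
end_left 0.7 [-11.4   2.5]
end_right 0.61 [-128.7 -276.7]
rail box bay centre [ -80.9 -169.1] size [235.9  42.7] R [-128.  -277.2] L [-33.8 -61. ] a 23.6
t 4.65 at bay [-126.9  -14.1] z 76.6 F [0.7 1.2 0.2] toolY yaw from bay y 24.5 w 9.368846113369854e-05
tool x,y in bay cm [-0.91   0.415  0.415  0.91 ]
(-120, -170, 75) tool cm [ -7.1  -13.9    0.16]
```

>>> servo_tool --pt "-1.8 -2.2 0 0 0 0 1" --pt "-1.8 -2.3 0 0 0 0 1" --pt "-1.8 -2.3 0.1 0 0 0 1" --pt "0 0 3 0 0 0 1" --pt "0 0 2 0 0 0 1"

```text
clock: 5.15
position: [0.4783, -0.0683, 0.0241]
ee_rot: [0.001, 0.23, 0.973, 0.0]
contact_force: [-0.1, 0.3, -0.2]
width: 0.0002
gripper_force: 0.0
```

>>> servo_tool --pt "-1.0 0 0 0 0 0 1" --pt "-1.0 0 0 0 0 0 1" --pt "-1.0 0 0 0 0 0 1" --pt "-1.0 0 0 0 0 0 1" --pt "-0.4 0 0 0 0 0 1"

```text
clock: 5.65
position: [0.518, -0.0871, 0.0258]
ee_rot: [0.001, 0.229, 0.973, 0.0]
contact_force: [-2.1, 1.7, -1.1]
width: -0.0001
gripper_force: 1.7
```

>>> servo_tool --pt "2 0 0 0 0 0 1" --pt "2.5 0 -1 0 0 0 1" --pt "2.5 0 -2 0 0 0 1" --pt "2.5 -2 -2 0 0 0 1" --pt "1.5 -2.5 0 0 0 0 1"

```text
clock: 6.15
position: [0.4, -0.0785, 0.0782]
ee_rot: [0.004, 0.227, 0.974, -0.001]
contact_force: [-0.1, -1.4, -1.3]
width: -0.0004
gripper_force: 0.0
```

```bash
python3 - <<'E'
from h import *
rail('c.png')
moves((-127,-330,75))
E
```

```text
end_left 0.97 [19.6 -8.1]
end_right 0.79 [-116.2 -281.2]
rail box bay centre [ -46.7 -153.5] size [291.7  44. ] R [-113.6 -283.1] L [ 20.3 -24. ] a 27.3
t 6.3 at bay [-182.8 -113.1] z 76.6 F [ 0.  -0.7  0.4] toolY yaw from bay y 24.6 w 9.402612755739523e-05
tool x,y in bay cm [-0.909  0.416  0.416  0.909]
(-127, -330, 75) tool cm [-14.1  -17.4    0.22]
```

>>> servo_tool --pt "-2.2 -2.84 0 0 0 0 1" --pt "-2.2 -2.84 0 0 0 0 1" --pt "-2.2 -2.84 0 0 0 0 1" --pt "-2.2 -2.84 0 0 0 0 1" --pt "-2.2 -2.84 0 0 0 0 1"

```text
clock: 6.8
position: [0.4357, -0.2568, 0.0757]
ee_rot: [0.002, 0.229, 0.973, -0.001]
contact_force: [1.2, 0.4, 0.1]
width: -0.0003
gripper_force: 0.0
```

>>> servo_tool --pt "-2.2 -2.84 0 0 0 0 1" --pt "0 0 1.2 0 0 2.7 1" --pt "0 0 2 0 0 0 1" --pt "0 0 2 0 0 0 1" --pt "0 0 0 0 0 0 1"

```text
clock: 7.3
position: [0.4405, -0.2891, 0.0212]
ee_rot: [-0.001, 0.252, 0.968, 0.001]
contact_force: [-0.4, 1.4, 0.1]
width: 0.0001
gripper_force: 0.0
```

```bash
python3 - <<'E'
from h import *
moves((-116-6.7,-287-13,25),(-116-6.7+73,-287-13+142,25))
E
```

```text
t 7.3 at bay [-133.9 -321.8] z 21.2 F [-0.4  1.4  0.1] toolY yaw from bay y 27.2 w 0.00012729352136216216
tool x,y in bay cm [-0.889  0.457  0.457  0.889]
(-122.7, -300, 25) tool cm [-0.    2.45 -0.38]
(-49.7, -158, 25) tool cm [0.000e+00 1.597e+01 1.000e-02]
```

>>> servo_tool --pt "0 1.5 -0.2 0 0 0 1" --pt "0 1.0 0 0 0 0 1" --pt "0 1.2 0 0 0 0 1" --pt "0 1.5 0 0 0 0 1" --pt "0 1.5 0 0 0 0 1"

```text
clock: 7.8
position: [0.4739, -0.2309, 0.0265]
ee_rot: [0.001, 0.251, 0.968, -0.001]
contact_force: [-1.7, -4.4, 0.8]
width: -0.0001
gripper_force: 2.6
```

>>> servo_tool --pt "0 1.3 0 0 0 0 1" --pt "0 1.3 0 0 0 0 1" --pt "0 1.2 0 0 0 0 1" --pt "0 0.8 0 0 0 0 1" --pt "0 0 0 0 0 0 1"

```text
clock: 8.3
position: [0.4965, -0.1895, 0.0262]
ee_rot: [0.001, 0.251, 0.968, 0.0]
contact_force: [0.0, -0.5, 1.5]
width: 0.0
gripper_force: 0.0
```

```bash
python3 - <<'E'
from h import *
rail('d.png')
moves((-49.7,-158,25))
E
```

```text
end_right 0.67 [ -74.4 -204.3]
rail box bay centre [ -2.3 -65.7] size [271.8  44.3] R [ -64.6 -186.4] L [60.1 55.1] a 27.3
t 8.45 at bay [ -82.4 -220.6] z 25.5 F [0.3 0.2 0.5] toolY yaw from bay y 27.2 w 0.00017559735490539445
tool x,y in bay cm [-0.889  0.457  0.457  0.889]
(-49.7, -158, 25) tool cm [-0.04  7.06  0.06]
```

>>> servo_tool --pt "0 1.0 0 0 0 0 1" --pt "0 1.5 0 0 0 0 1" --pt "0 1.5 0 0 0 0 1" --pt "0 1.5 0 0 0 0 1" --pt "0 1.2 0 0 0 0 1"

```text
clock: 8.95
position: [0.5276, -0.1325, 0.0254]
ee_rot: [-0.0, 0.251, 0.968, -0.001]
contact_force: [-2.6, -5.2, 1.7]
width: -0.0001
gripper_force: 3.1
```

>>> servo_tool --pt "0 -1.5 0 0 0 0 1" --pt "0 -2.5 0 0 0 0 1" --pt "1.5 -1.5 -2 0 0 0 1" --pt "3 0 -3 0 0 0 1" --pt "4 2 0 0 0 0 1"

```text
clock: 9.45
position: [0.4388, -0.1248, 0.078]
ee_rot: [0.004, 0.254, 0.967, -0.001]
contact_force: [0.6, 1.1, -0.8]
width: -0.0
gripper_force: 0.0
```

```bash
python3 - <<'E'
from h import *
rail('e.png')
moves((-110,-105,76))
E
```

```text
end_left 0.77 [ 97.8 119.8]
end_right 0.94 [ -46.9 -142.8]
rail box bay centre [3.7 0.2] size [283.1  93.7] R [ -60.2 -126.1] L [ 67.6 126.5] a 26.8
t 9.6 at bay [-146.6 -152.9] z 75.3 F [ 0.7 -0.1 -0.2] toolY yaw from bay y 27.2 w -0.0001479954767729037
tool x,y in bay cm [-0.889  0.457  0.457  0.889]
(-110, -105, 76) tool cm [-1.07  5.93 -0.07]
```

View pics/e.png

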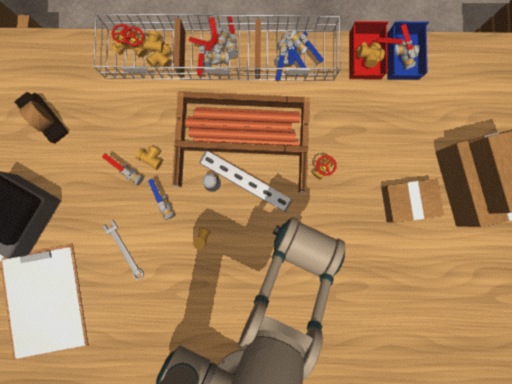

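Stage 1 is reached: the left end is behind the post at px (206,158) and the right end is still outside at px (285,201). Next I'll nudge the rail left along the back board so the right end clears the right side board.

>>> servo_tool --pt "-3.1 0.2 0 0 0 0 1" --pt "-3.1 0.2 0 0 0 0 1" --pt "-3.2 0.3 0 0 0 0 1" --pt "0 0 3 0 0 0 1" --pt "0 0 2 0 0 0 1"

```text
clock: 10.1
position: [0.5236, -0.1628, 0.0239]
ee_rot: [0.001, 0.252, 0.968, 0.0]
contact_force: [-0.9, 0.4, 0.3]
width: -0.0
gripper_force: 0.0
```

>>> servo_tool --pt "0.2 1.2 0 0 0 0 1" --pt "0.3 1.3 0 0 0 0 1" --pt "0.3 1.4 0 0 0 0 1" --pt "0.3 1.4 0 0 0 0 1" --pt "0.2 1.4 0 0 0 0 1"

```text
clock: 10.6
position: [0.5435, -0.0952, 0.026]
ee_rot: [0.0, 0.251, 0.968, -0.001]
contact_force: [-2.7, -4.4, -1.1]
width: -0.0001
gripper_force: 2.5
```

>>> servo_tool --pt "0 -1.5 0 0 0 0 1" --pt "0 -2.5 0 0 0 0 1" --pt "1.5 -1.5 -2 0 0 0 1" --pt "3 0 -3 0 0 0 1" --pt "4 2 0 0 0 0 1"

```text
clock: 11.1
position: [0.4554, -0.088, 0.0788]
ee_rot: [0.005, 0.254, 0.967, -0.0]
contact_force: [0.4, 0.1, -0.6]
width: 0.0
gripper_force: 0.0
```

```bash
python3 - <<'E'
from h import *
rail('f.png')
moves((-90,-70,75))
E
```

```text
end_left 0.61 [ 92.1 164.3]
end_right 0.96 [ -39.3 -109.1]
rail box bay centre [17.  39.2] size [282.9  80.2] R [-44.3 -88.2] L [ 78.4 166.7] a 25.7
t 11.25 at bay [-131.3 -116.1] z 76.1 F [ 0.3 -1.3  0.7] toolY yaw from bay y 27.1 w 6.734610450597123e-06
tool x,y in bay cm [-0.89   0.456  0.456  0.89 ]
(-90, -70, 75) tool cm [-1.57  5.99  0.12]
```

>>> servo_tool --pt "-0.8 2.4 0 0 0 0 1" --pt "-0.8 2.5 0 0 0 0 1" --pt "-0.9 2.5 0.1 0 0 0 1" --pt "0 0 3 0 0 0 1" --pt "0 0 2 0 0 0 1"

```text
clock: 11.75
position: [0.5121, -0.0328, 0.0237]
ee_rot: [0.001, 0.251, 0.968, 0.0]
contact_force: [0.0, 0.9, -0.6]
width: 0.0004
gripper_force: 0.0
```

>>> servo_tool --pt "-1.4 0.3 0 0 0 0 1" --pt "-1.2 0.3 0 0 0 0 1" --pt "-1.3 0.3 0 0 0 0 1" --pt "-1.4 0.3 0 0 0 0 1" --pt "-1.4 0.3 0 0 0 0 1"

```text
clock: 12.25
position: [0.5768, -0.053, 0.0245]
ee_rot: [-0.0, 0.252, 0.968, 0.0]
contact_force: [-1.2, 0.1, -1.9]
width: -0.0
gripper_force: 0.9
```

>>> servo_tool --pt "-1.2 0.3 0 0 0 0 1" --pt "-1.2 0.3 0 0 0 0 1" --pt "-1.0 0.3 0 0 0 0 1" --pt "-0.6 0.2 0 0 0 0 1" --pt "0 0 0 0 0 0 1"

```text
clock: 12.75
position: [0.6178, -0.0626, 0.0245]
ee_rot: [0.001, 0.252, 0.968, 0.0]
contact_force: [-0.1, 0.4, 0.8]
width: -0.0
gripper_force: 0.0
```

```bash
python3 - <<'E'
from h import *
rail('g.png')
moves((60,-95,25))
E
```

```text
end_left 0.93 [ 90.8 173.5]
end_right 0.66 [ 76.2 276.4]
rail box bay centre [80.  82.6] size [175.7  43.2] R [74.2 -5. ] L [ 85.9 170.3] a 3.8
t 12.9 at bay [ 34.7 -89. ] z 24.6 F [0.8 0.1 0.2] toolY yaw from bay y 27.2 w 0.0002852306067361084
tool x,y in bay cm [-0.889  0.457  0.457  0.889]
(60, -95, 25) tool cm [-2.53  0.62 -0.03]
```

>>> servo_tool --pt "-0.8 0.4 0 0 0 0 1" --pt "-0.7 0.3 0 0 0 0 1" --pt "-0.5 0.2 0 0 0 0 1" --pt "-0.2 0.1 0 0 0 0 1" --pt "0 0 0 0 0 0 1"

```text
clock: 13.4
position: [0.6406, -0.0643, 0.0243]
ee_rot: [0.0, 0.252, 0.968, 0.0]
contact_force: [-2.7, -0.8, 1.9]
width: 0.0001
gripper_force: 1.6
```

>>> servo_tool --pt "1.5 -0.7 0 0 0 0 1" --pt "2 -1 -1 0 0 0 1" --pt "2.5 -1.2 -2.5 0 0 0 1" --pt "3.5 -1.8 -2.5 0 0 0 1" --pt "4 -2 0 0 0 0 1"

```text
clock: 13.9
position: [0.4939, -0.058, 0.0875]
ee_rot: [0.006, 0.252, 0.968, 0.0]
contact_force: [1.3, -0.7, 0.2]
width: 0.0002
gripper_force: 0.0
```

>>> servo_tool --pt "4 -2 0 0 0 0 1" --pt "4 -2 0 0 0 0 1" --pt "2 -1 0 0 0 0 1" --pt "0 0 0 0 0 0 1" --pt "0 0 0 0 0 0 1"

```text
clock: 14.4
position: [0.3803, -0.0525, 0.085]
ee_rot: [0.003, 0.252, 0.968, 0.0]
contact_force: [0.1, -0.3, 0.5]
width: -0.0001
gripper_force: 0.0
```

```bash
python3 - <<'E'
from h import *
rail('i.png')
moves()
a=cv2.imread('pics/i.png')[120:240,150:350]
cv2.imwrite('pics/i2.png',cv2.resize(a,None,fx=4,fy=4,interpolation=cv2.INTER_CUBIC))
E
```

```text
end_left 0.97 [ 81.5 177. ]
end_right 0.79 [  96.1 -114.5]
rail box bay centre [87.2 25. ] size [ 42.2 289.5] R [  90.9 -119.7] L [ 83.4 169.7] a -1.5
t 14.55 at bay [-201.9  -87.3] z 84.7 F [-1.4  0.4 -0.4] toolY yaw from bay y 27.2 w -0.0003764741573105828
tool x,y in bay cm [-0.889  0.457  0.457  0.889]
```

View pics/i2.png

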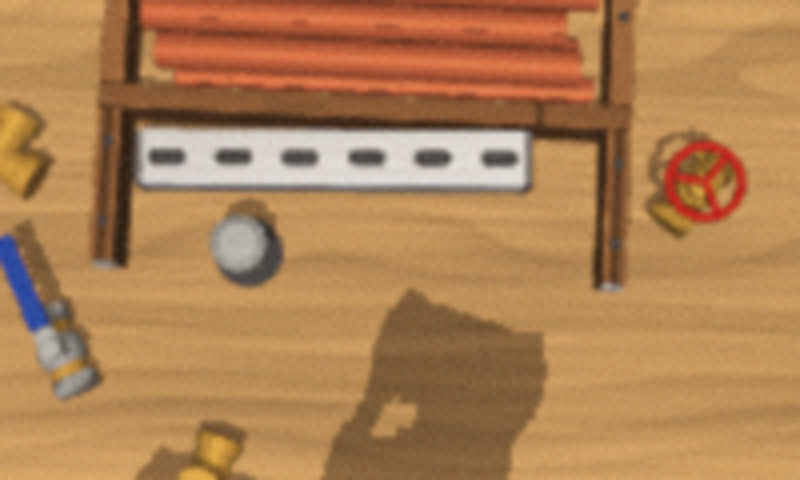

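The right end is flush with the back board. The left end, at crop px (140,155), still stands about 10 mm off it. I'll push just to the right of the post.

>>> servo_tool --pt "-2.34 3.54 0 0 0 0 1" --pt "-2.34 3.54 0 0 0 0 1" --pt "-2.34 3.54 0 0 0 0 1" --pt "-2.34 3.54 0 0 0 0 1" --pt "-2.34 3.54 0 0 0 0 1"

```text
clock: 15.05
position: [0.5695, 0.0469, 0.0838]
ee_rot: [0.001, 0.251, 0.968, 0.0]
contact_force: [1.1, -0.4, 0.4]
width: -0.0002
gripper_force: 0.0
```

>>> servo_tool --pt "-2.3 3.5 0 0 0 0 1" --pt "0 0 0 0 0 0 1" --pt "0 0 2 0 0 0 1" --pt "0 0 2 0 0 0 1" --pt "0 0 2 0 0 0 1"

```text
clock: 15.55
position: [0.607, 0.062, 0.0252]
ee_rot: [0.004, 0.25, 0.968, -0.002]
contact_force: [7.7, -9.7, 9.6]
width: -0.0
gripper_force: 0.0
```

```bash
python3 - <<'E'
from h import *
moves((60,38,25))
E
```

```text
t 15.55 at bay [20.5 34.8] z 25.2 F [ 7.7 -9.7  9.6] toolY yaw from bay y 27.0 w -4.9308635301947005e-05
tool x,y in bay cm [-0.891  0.455  0.455  0.891]
(60, 38, 25) tool cm [-3.37  2.08  0.04]
```

Contact with the post's cap: the force pushes the hand to the right and up. I'll shift right and push from nearer the rail's middle.

>>> servo_tool --pt "-0.4 -0.8 0 0 0 0 1" --pt "-0.4 -0.8 0 0 0 0 1" --pt "0 0 0 0 0 0 1" --pt "-0.9 0.45 0 0 0 0 1" --pt "-0.7 0.35 0 0 0 0 1"

```text
clock: 16.05
position: [0.622, 0.0465, 0.0249]
ee_rot: [0.001, 0.252, 0.968, 0.0]
contact_force: [0.0, 0.4, 0.8]
width: 0.0004
gripper_force: 0.0
```

```bash
python3 - <<'E'
from h import *
moves((61,20,25))
E
```

```text
t 16.05 at bay [36.  19.9] z 24.9 F [0.  0.4 0.8] toolY yaw from bay y 27.2 w 0.0003502572469248963
tool x,y in bay cm [-0.889  0.457  0.457  0.889]
(61, 20, 25) tool cm [-2.21  1.15 -0.01]
```

>>> servo_tool --pt "-0.7 0.35 0 0 0 0 1" --pt "-0.6 0.3 0 0 0 0 1" --pt "-0.5 0.25 0 0 0 0 1" --pt "-0.3 0.15 0 0 0 0 1" --pt "-0.1 0.1 0 0 0 0 1"

```text
clock: 16.55
position: [0.6407, 0.0458, 0.0241]
ee_rot: [-0.005, 0.251, 0.968, -0.001]
contact_force: [-11.2, -1.8, 8.2]
width: -0.0001
gripper_force: 5.6
```

```bash
python3 - <<'E'
from h import *
moves()
E
```

```text
t 16.55 at bay [54.8 19.8] z 24.1 F [-11.2  -1.8   8.2] toolY yaw from bay y 27.2 w -0.00011518308936623593
tool x,y in bay cm [-0.89   0.457  0.457  0.89 ]
```

>>> servo_tool --pt "1.2 -0.6 0 0 0 0 1" --pt "1 -0.9 -0.5 0 0 0 1" --pt "0.5 -1 -2 0 0 0 1" --pt "1 -1 -3 0 0 0 1" --pt "3 -2 -3 0 0 0 1"

```text
clock: 17.05
position: [0.5622, 0.0296, 0.1104]
ee_rot: [0.002, 0.252, 0.968, 0.0]
contact_force: [-0.3, 0.0, -0.6]
width: -0.0
gripper_force: 0.0
```

>>> servo_tool --pt "4 -2 0 0 0 0 1" --pt "4 -2 0 0 0 0 1" --pt "4 -2 0 0 0 0 1" --pt "4 -2 0 0 0 0 1" --pt "2 -1 0 0 0 0 1"

```text
clock: 17.55
position: [0.3537, 0.0397, 0.109]
ee_rot: [-0.002, 0.252, 0.968, -0.0]
contact_force: [-0.1, 0.5, 0.6]
width: -0.0
gripper_force: 0.0
```

```bash
python3 - <<'E'
from h import *
rail('j.png')
moves()
a=cv2.imread('pics/j.png')[120:240,150:350]
cv2.imwrite('pics/j2.png',cv2.resize(a,None,fx=4,fy=4,interpolation=cv2.INTER_CUBIC))
E
```

```text
end_left 0.8 [ 72.1 180.7]
end_right 0.83 [  95.1 -118.8]
rail box bay centre [87.9 25. ] size [ 41.1 289.3] R [  92.4 -119.6] L [ 83.3 169.6] a -1.8
t 17.7 at bay [-227.6    3.8] z 109.8 F [ 0.1 -0.4  0. ] toolY yaw from bay y 27.2 w 0.00021977744762783537
tool x,y in bay cm [-0.889  0.457  0.457  0.889]
```

View pics/j2.png

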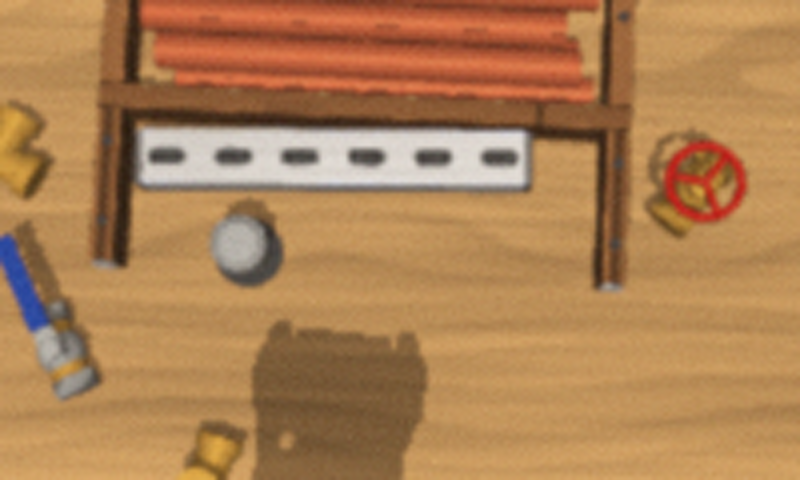

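The rail barely moved: the left end is still about 10 mm off the back board, with the gap at crop px (140,118). I'll check from the side for what blocks it.

```bash
python3 - <<'E'
from h import *
im=snap('side','k.png')
for n in('end_left','end_right','post','bay_back'):
    r=finder.tip_of(n,'side')
    if r: print(n,r[0]['p'],r[0]['at'],b(ray('side',r[0]['at'],.0205 if 'end' in n else 0)))
a=cv2.imread('pics/k.png')[120:220,190:350]
cv2.imwrite('pics/k2.png',cv2.resize(a,None,fx=5,fy=5,interpolation=cv2.INTER_CUBIC))
E
```

```text
end_left 0.93 [229.6, 158.2] [ 82.  180.7]
end_right 0.66 [289.3, 188.0] [  98.5 -122.1]
post 0.74 [231.7, 178.1] [13.7 86.9]
```

View pics/k2.png

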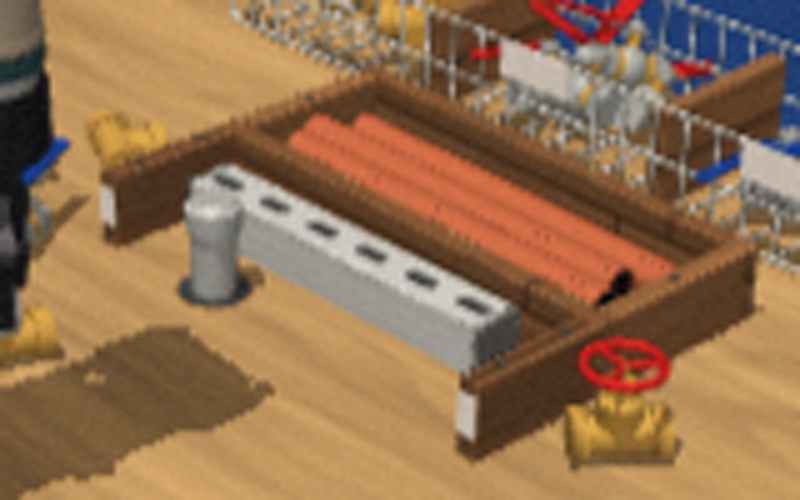

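The side view shows the left end touching the left side board, so the rail is probably jammed there. I'll push forward with a rightward drag.

>>> servo_tool --pt "-3.7 2.0 0 0 0 0 1" --pt "-3.7 2.0 0 0 0 0 1" --pt "-3.7 2.0 0 0 0 0 1" --pt "-3.7 2.0 0 0 0 0 1" --pt "-3.7 2.0 0 0 0 0 1"

```text
clock: 18.45
position: [0.572, 0.0365, 0.1085]
ee_rot: [-0.0, 0.252, 0.968, -0.0]
contact_force: [0.1, -0.0, -0.1]
width: 0.0002
gripper_force: 0.0
```

>>> servo_tool --pt "-3.6 2.0 0 0 0 0 1" --pt "0 0 1.5 0 0 0 1" --pt "0 0 2.5 0 0 0 1" --pt "0 0 2.5 0 0 0 1" --pt "0 0 2 0 0 0 1"

```text
clock: 18.95
position: [0.611, 0.0364, 0.022]
ee_rot: [-0.001, 0.252, 0.968, -0.0]
contact_force: [-0.9, 0.8, -0.1]
width: 0.0002
gripper_force: 0.0
```

```bash
python3 - <<'E'
from h import *
moves((48,36,25),(60,20,25))
E
```

```text
t 18.95 at bay [25.4  9.4] z 22.0 F [-0.9  0.8 -0.1] toolY yaw from bay y 27.2 w 0.0001638696755970203
tool x,y in bay cm [-0.889  0.457  0.457  0.889]
(48, 36, 25) tool cm [-0.8   3.4  -0.31]
(60, 20, 25) tool cm [-1.8  -0.87 -0.  ]
```

>>> servo_tool --pt "-0.3 1.1 0 0 0 0 1" --pt "-0.3 1.2 0 0 0 0 1" --pt "-0.2 1.1 0 0 0 0 1" --pt "-0.3 0.15 0 0 0 0 1" --pt "-0.3 0.1 0 0 0 0 1"

```text
clock: 19.45
position: [0.6407, 0.0625, 0.0252]
ee_rot: [-0.0, 0.251, 0.968, 0.0]
contact_force: [-4.3, 2.0, 1.8]
width: -0.0002
gripper_force: 2.0
```

>>> servo_tool --pt "-0.4 -0.1 0 0 0 0 1" --pt "-0.4 -0.2 0 0 0 0 1" --pt "-0.4 -0.3 0 0 0 0 1" --pt "-0.3 -0.3 0 0 0 0 1" --pt "-0.3 -0.3 0 0 0 0 1"

```text
clock: 19.95
position: [0.6466, 0.0436, 0.0238]
ee_rot: [-0.004, 0.252, 0.968, 0.0]
contact_force: [-5.9, 5.1, 1.2]
width: 0.0004
gripper_force: 3.1
```

```bash
python3 - <<'E'
from h import *
moves()
E
```

```text
t 19.95 at bay [60.7 17.7] z 23.8 F [-5.9  5.1  1.2] toolY yaw from bay y 27.2 w 0.0003911381943555312
tool x,y in bay cm [-0.889  0.458  0.458  0.889]
```

>>> servo_tool --pt "1.2 -0.6 0 0 0 0 1" --pt "1 -0.9 -0.5 0 0 0 1" --pt "0.5 -1 -2 0 0 0 1" --pt "1 -1 -3 0 0 0 1" --pt "3 -2 -3 0 0 0 1"

```text
clock: 20.45
position: [0.5671, 0.0257, 0.1108]
ee_rot: [0.002, 0.252, 0.968, 0.0]
contact_force: [0.2, 0.3, 0.6]
width: -0.0001
gripper_force: 0.0
```

>>> servo_tool --pt "4 -2 0 0 0 0 1" --pt "4 -2 0 0 0 0 1" --pt "4 -2 0 0 0 0 1" --pt "4 -2 0 0 0 0 1" --pt "2 -1 0 0 0 0 1"

```text
clock: 20.95
position: [0.3587, 0.0361, 0.1093]
ee_rot: [-0.001, 0.252, 0.968, -0.0]
contact_force: [-0.6, 0.5, -0.3]
width: 0.0003
gripper_force: 0.0
```

```bash
python3 - <<'E'
from h import *
rail('m.png')
a=cv2.imread('pics/m.png')[120:240,150:350]
cv2.imwrite('pics/m2.png',cv2.resize(a,None,fx=4,fy=4,interpolation=cv2.INTER_CUBIC))
E
```

```text
end_left 0.55 [ 99.7 180.8]
end_right 0.73 [  94.6 -115.2]
rail box bay centre [93.9 22.2] size [ 42.  290.4] R [  94. -123.] L [ 93.8 167.4] a -0.0
```

View pics/m2.png

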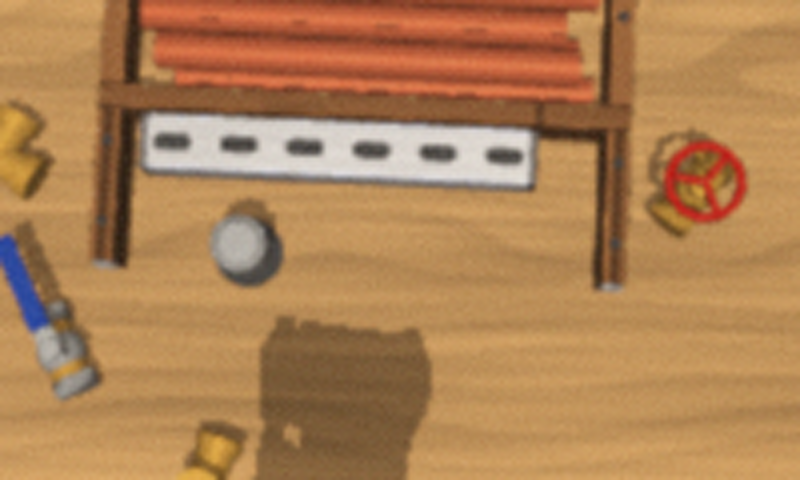

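The rail now lies flat along the whole back board, from crop px (145,140) to (533,158). It is parallel to the board, behind the post, and the hand is clear.

```bash
python3 -c "
from rig import manip
print(manip.sign_off())"
```

```text
the job is handed in; nothing more can be done
None
```

The rail is in the bay, behind the post and flat along the back board (both ends measure about 94 mm in), with the hand clear; the hand touched the post's cap once at about 15 N, and the job is handed in at about 21 s with no verdict returned.

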